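True up a hinged bar with a setting square and hold it

TASK

The sprung steel bar on the grey jig plate leans over and has to be held true while its hinge is locked. Pick up the broad-footed setting square, stand it on the plate and press it into the corner between plate and bar, near the middle of the bar's width, so that the square itself (not the gripper) pushes the bar upright: underside of the foot flat on the plate, back of the blade flush against the bar. Finish while holding the square there, still gripped and pressed lightly against both plate and bar; do not let go, and leave the four small parts around the work undisturbed.

Things in the scene. Friction and masses are not known exactly. Their poses are not given: they have to be found in the camera images.
- square: Loose setting square, 0.25 kg, an upright L standing on its broad blue foot, 90 (x) x 30 (y) x 16 mm. Aluminium blade, 25 (x +20 to +45) x 12 mm (y), its top 120 mm above the underside. Origin: centre of the underside; z up. The blade's back, x = +45 mm, flush with the foot's end, goes against the bar. Grip from above across the 12 mm, in the blade's top 40 mm, clear above the bar.
- heel (a point): Point on the square: its lower back edge, middle of the width (45, 0, 0 mm in the square's frame), axes as the square's.
- blade_top (a point): Point on the square: centre of the blade's top end (32.5, 0, 120 mm in the square's frame).
- plate: Grey steel jig plate fixed to the bench, 180 (x) x 110 (y) x 10 mm, with four bolt heads, 5 mm high, 78 mm from the centre in x and 43 mm in y. Origin: centre of its underside, on the bench; z up; +x points from the open end towards the bar: the square is pushed along +x, its own +x the same way.
- corner (a point): Point on the plate's top face (42, 0, 10 mm in the plate's frame, same axes), straight below the bar's front face when the bar is upright, in the middle of its width. The square is seated when its heel is here.
- bar_pin (a point): Hinged steel bar, 44 mm wide (y), 16 thick (x), top 62 mm above the plate, two dark dots on its face. This point: middle of its hinge pin, 50 mm along the plate's x and 12 mm above its top face. Front face 8 mm from the pin, looking to the plate's open end. Below the pin the end is rounded, 8 mm radius; the plate's two ears beside it do not stand out beyond the face.
- bar_top (a point): Point on the bar: top edge of its front face, middle of the width.
- bar (a joint): Angle of the bar in rad: 0 = upright, square to the plate; positive = leaning towards the plate's open end (its -x). A spring keeps it leaning at 0.14 against its stop; pushing it upright takes about 0.15 N m (3 N at its top edge) and it falls back when let go. It can be pushed past upright, to -0.12; with the blade flush it cannot go further than the firm corner.
- grease_pot: Bystander: small pot with a white lid, 49 mm across, 45 mm high; origin at the centre of its underside.
- capacitor: Bystander: black can capacitor, 25 mm across, 40 mm high, standing; origin at the centre of its underside.
- motor: Bystander: small motor, 37 x 69 x 41 mm with two wire ends; origin at the centre of its underside.
- solder_reel: Bystander: reel with black flanges, 52 mm across, 40 mm high; origin at the centre of its underside.
Mind the look-alikes: they are no part of the job. Several things have the shape of the square; the one meant has the colours described above.

How it is judged:
By the outcome, as a careful person would: the job done as asked, in the order asked, and still so for the second after the job is handed in, while the arm keeps its last pose, push and grip.
It also fails if it takes over 42 s, if anything falls off the work surface, if the arm or the gripper's body presses on something with over 40 N, if the wrist force passes 120 N, or if a joint passes its speed limit or range.

ROBOT

A 6-joint arm with a two-finger parallel gripper is mounted at the origin on a cart in front of the work surface, level with it; the furniture and walls round the work are solid. World frame = base frame: x ahead of the robot, y to its left, z up, the work surface at z = 0. Lengths are in mm, angles in rad, forces in N, time in s.
With the tool pointing down it reaches from about 350 to 875 mm from the base axis. Payload 4.2 kg.
Tool frame: the origin (TCP) lies at the very end of the fingers, on their centre line; the grasp point (between the pads) lies arm.hold_point_z behind it (arm.hold_point_z is the distance from the TCP to the grasp point, in mm); y points along the fingers, x is the direction in which the jaws open and shut, and the axes are right-handed (so a half turn about y gives the same grasp; the last joint's range is limited). The gripper opens to 85 mm and grips with 20 to 120 N. Pads are 22 mm wide; open, the fingers measure 114 mm over their backs; the gripper's body (76 mm by 85 mm) begins 54 mm behind the grasp point. The pads swing forward as they close: fully open they stand 13 mm farther back than shut.
Start: joints at [-0.95, 0.385, 0.008, 0, -1.194, -0.259], TCP at [221.238, -584.511, 231.312] pointing down, gripper open.
Joint ranges: [-3.14, 3.14], [-1.21, 2.06], [-1.07, 1.41], [-3.16, 2.05], [-2.99, -0.16], [-3.1, 3.1]. Speed limits (rad/s): [2.79, 2.79, 3.14, 3.14, 3.14, 3.14].

INTERFACE

Orientations are given as a unit quaternion [x, y, z, w].
In Python, from bench import arm gives the robot as it stands.
- The arm moves only by the shell command python3 -m creep 'ROWS'. ROWS is JSON, a list of rows, each a list of 3 entries, a list of its own where there are three numbers: the shift along the world's x, y, z in mm, then the turn, a rotation vector about the world's x, y, z in rad, then the gripper command: -1 is shut, 1 is fully open, values between are in proportion. In form: [[[dx, dy, dz], [wx, wy, wz], jaw], ...]. A call has 1 to 12 rows; each row is the pose to reach, as a shift and turn from the pose commanded when the call began; what a row does not reach only later rows make up. A row lasts 1/12 s, in which the tool goes at most 41.7 mm and 7.16 degrees, less where a joint would pass 70% of its speed; a pose out of reach is approached as far as the arm can. A call with a gripper value outside its range is refused whole. The fingers move at their own pace and stop on an object; the grip force is fixed at half the most. Time passes only in rows, so rows that repeat a pose let the fingers close. It gives the time, the measured TCP pose, the force and the opening at its end, in the units of the state.
- arm.read_state(): the state, without advancing time (a new reading comes with each control period).
- arm.get_image(name): name is "side" or "top" or "wrist"; returns (picture, depth): 384x512x3 uint8, red, green, blue; 384x512 float32, mm along the optical axis (not along the pixel's ray), 0 where there is no reading.
- arm.camera_params(name): a dict with "camera_matrix" (3x3 intrinsics, pixels), "extrinsics" (4x4, takes a point from world to camera coordinates); the wrist camera has in their place "T_tool_cam" (4x4, takes a point from camera to tool coordinates, whose origin is the TCP and whose axes are the tool frame's). Camera axes: x right, y down, z forward; pixel columns grow to the right and rows downward; lengths in mm; the calibration is good to about 2 mm. A picture is of the moment at which its call begins: read the wrist's pose just before it. camera_params takes no time and is no camera call.
- arm.job_done(): hands the job in, once; it reports no verdict.
The state is a dict: "clock": time; "joints": joint angles; "joint_vel": joint speeds; "joint_efforts": joint torques, N m; "position": TCP position; "ee_rot": TCP orientation; "contact_force": force on the tool from outside, world axes, zero at the start; "wrist_torque": the same for the moment, N m; "gripper_width": finger opening in mm.
Only numpy, scipy, OpenCV 4.12 (cv2) and the standard library are available. Lean on these libraries where they do the work, as an engineer would, in place of code of your own. Each camera call takes 0.05 s, during which the arm holds its last target.

## Working session

There is one attempt and no reset: what is moved stays moved. The work goes in short steps, Python scripts to look and compute and a shell command to move; the robot and the scene stay as the last step left them, time stands still between calls to the robot, and variables do not carry over. Pictures are saved under pics/ and viewed, and the job is handed in when it is done.

```bash
ls; mkdir -p pics; cat > h.py <<'E'
from bench import arm
import numpy as np, cv2
from scipy.spatial.transform import Rotation as R
def snap(n,tag):
    s=arm.read_state(); im,d=arm.get_image(n)
    cv2.imwrite(f'pics/{tag}.png',im[:,:,::-1]); np.savez(f'pics/{tag}.npz',im=im,d=d,p=s['position'],q=s['ee_rot']); return im,d
E
python3 - <<'E'
from h import *
s=arm.read_state(); print(s); print(arm.hold_point_z)
for n in('side','top','wrist'):
    snap(n,n+'0'); print(n,arm.camera_params(n))
E
```

```text
pics
{'clock': 0.0, 'joints': array([-9.50438201e-01,  3.85568654e-01,  6.61828180e-03, -4.98136912e-04,
       -1.19397896e+00, -2.58611107e-01]), 'joint_vel': array([ 0.00059396,  0.00141797, -0.00116466,  0.00154882, -0.00034927,
       -0.0013637 ]), 'joint_efforts': array([-2.27294486e-04, -3.92289305e+01,  1.88410181e+01,  4.18621615e+00,
       -4.53424640e-03, -1.15687428e-05]), 'position': array([ 221.01209679, -583.99714794,  230.21144489]), 'ee_rot': array([ 0.40129828,  0.58216032, -0.58134095, -0.4026062 ]), 'contact_force': array([-0.18541211, -0.37091571, -0.34321849]), 'wrist_torque': array([ 0.05309393,  0.0398718 , -0.01692897]), 'gripper_width': 85.65368061811728}
18.700000000000003
side {'camera_matrix': array([[445.64541091,   0.        , 252.52798382],
       [  0.        , 445.64541091, 188.34991047],
       [  0.        ,   0.        ,   1.        ]]), 'extrinsics': array([[-9.04912136e-01, -4.25299248e-01,  1.59554561e-02,
         5.30471925e+02],
       [-2.88520528e-01,  5.85464384e-01, -7.57619535e-01,
         2.35271419e+02],
       [ 3.12873667e-01, -6
[... 512 characters left out ...]
 [ 1.83796337e-01, -2.69716917e-03, -9.82960646e-01,
         1.00753291e+03],
       [ 0.00000000e+00,  0.00000000e+00,  0.00000000e+00,
         1.00000000e+00]])}
wrist {'camera_matrix': array([[313.69479275,   0.        , 254.15655716],
       [  0.        , 313.69479275, 191.13171873],
       [  0.        ,   0.        ,   1.        ]]), 'T_tool_cam': array([[ 9.99999815e-01,  2.28123818e-04, -5.63036375e-04,
         7.95340060e-01],
       [ 6.04017103e-04, -2.74330915e-01,  9.61635162e-01,
        -1.41194714e+02],
       [ 6.49136009e-05, -9.61635324e-01, -2.74331002e-01,
         6.89680622e+01],
       [ 0.00000000e+00,  0.00000000e+00,  0.00000000e+00,
         1.00000000e+00]])}
```

View pics.

View pics/side0.png

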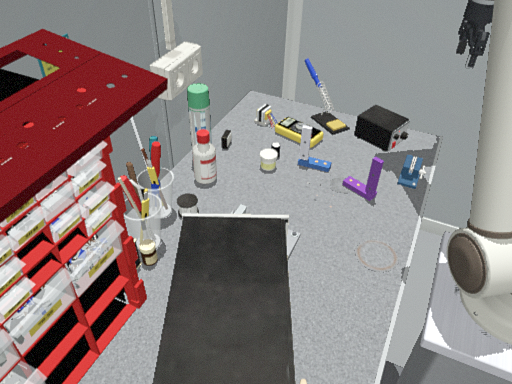

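View pics/top0.png

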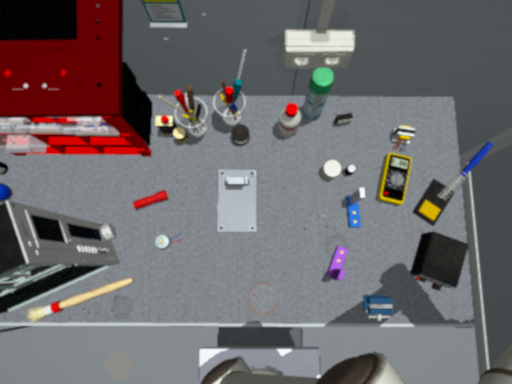

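View pics/wrist0.png

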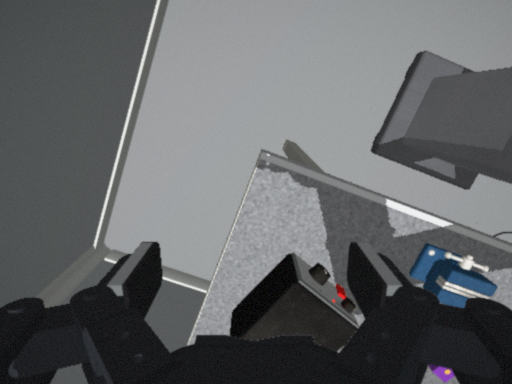

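```bash
cat >> h.py <<'E'
def cloud(n,tag):
    z=np.load(f'pics/{tag}.npz'); d=z['d']; c=arm.camera_params(n); K=c['camera_matrix']
    v,u=np.mgrid[:384,:512]; P=np.stack([(u-K[0,2])/K[0,0]*d,(v-K[1,2])/K[1,1]*d,d],-1)
    if n=='wrist':
        T=c['T_tool_cam']; P=P@T[:3,:3].T+T[:3,3]; P=P@R.from_quat(z['q']).as_matrix().T+z['p']
    else:
        E=np.linalg.inv(c['extrinsics']); P=P@E[:3,:3].T+E[:3,3]
    return z['im'],d,P
E
python3 - <<'E'
from h import *
im,d,P=cloud('top','top0')
a=cv2.resize(im[150:250,200:270],None,fx=6,fy=6,interpolation=cv2.INTER_NEAREST)
b=cv2.resize(im[150:250,315:375],None,fx=6,fy=6,interpolation=cv2.INTER_NEAREST)
cv2.imwrite('pics/crop.png',np.hstack([a,b])[:,:,::-1])
hsv=cv2.cvtColor(im,cv2.COLOR_RGB2HSV)
m=cv2.inRange(hsv,(100,120,60),(125,255,255)); m[:,:320]=0;m[:,380:]=0;m[250:]=0
p=P[m>0]; print(m.sum()/255,np.median(p,0),p.min(0),p.max(0))
print(cv2.minAreaRect(p[:,:2].astype(np.float32)))
for x in [(200,230),(225,250),(183,237),(190,362),(170,332),(169,350),(210,353)]: print(x,P[x])
# blade top
w=(P[:,:,2]>100)&(P[:,:,2]<135)&(np.arange(512)[None]>345)&(np.arange(512)[None]<375)&(np.arange(384)[:,None]>170)&(np.arange(384)[:,None]<230)
print(P[w])
E
```

```text
277.0 [ 510.08997366 -255.88576497   15.70806651] [ 366.35620974 -280.697984     -2.80360763] [ 5.58398472e+02 -1.00133739e+00  1.09350313e+03]
((433.18426513671875, -153.96627807617188), (85.58685302734375, 322.69482421875), 38.45409393310547)
(200, 230) [546.40905793  85.90325958   9.82669095]
(225, 250) [476.28252914  28.95896983   8.81587792]
(183, 237) [582.91079726  63.27340839  68.90291679]
(190, 362) [ 555.54153882 -258.23770258  119.52495244]
(170, 332) [ 626.20887055 -197.49184715   44.01209681]
(169, 350) [ 630.25991459 -248.3605278    40.19776809]
(210, 353) [ 518.66754264 -257.92274936   16.37834512]
[[ 560.44206565 -250.48725574  120.79212251]
 [ 560.72099872 -253.37997254  119.45518093]
 [ 560.67756405 -255.85690116  119.73383408]
 [ 560.25907659 -257.83564984  121.89177355]
 [ 560.85379865 -261.1584729   118.97275651]
 [ 559.10066912 -249.46286306  114.37388281]
 [ 557.60476584 -250.0607149   122.03449135]
 [ 557.85231935 -252.9122743   120.83860608]
 [ 558.11031497 -255.78397292  119.58983818]
 [ 558.35597608 -258.64565946  118.40387222]
 [ 558.34148308 -261.16102339
[... 1881 characters left out ...]
.2739749   118.58782375]
 [ 540.01252509 -257.54141298  119.63159213]
 [ 540.40008622 -260.64149073  117.52520903]
 [ 540.31108004 -263.03465596  118.09135785]
 [ 539.76864987 -250.70365691  106.08083829]
 [ 538.14210981 -250.89364667  115.41054809]
 [ 537.33521675 -252.23978157  120.07248409]
 [ 536.81498165 -253.98727173  123.10186327]
 [ 536.40229787 -255.88033317  125.5185879 ]
 [ 537.47636552 -260.01129964  119.4722585 ]
 [ 537.45844439 -262.50467113  119.64203473]
 [ 537.52169264 -251.12563637  103.98620806]
 [ 536.67139246 -252.43041811  108.97124344]
 [ 536.54892888 -254.79481259  109.74850771]
 [ 536.93776819 -257.92533876  107.57041905]
 [ 536.62496518 -259.99990027  109.44772737]]
```

View pics/crop.png

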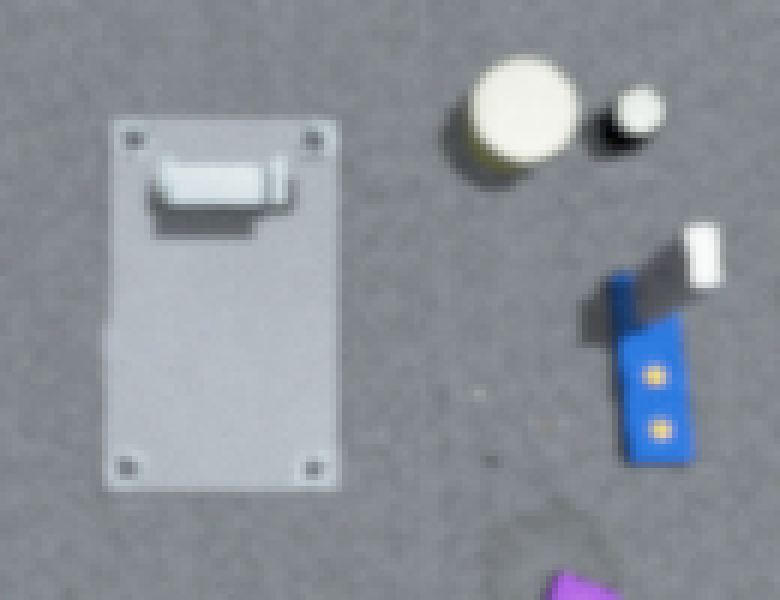

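```bash
cat > m.py <<'E'
from h import *
c=arm.camera_params('top'); K=c['camera_matrix'];E=np.linalg.inv(c['extrinsics'])
def ray(uv,z):
    uv=np.atleast_2d(uv).astype(float); r=np.c_[(uv-K[:2,2])/[K[0,0],K[1,1]],np.ones(len(uv))]@E[:3,:3].T
    o=E[:3,3]; return o+r*((z-o[2])/r[:,2])[:,None]
def rect(m,z):
    cs,_=cv2.findContours(m,cv2.RETR_EXTERNAL,cv2.CHAIN_APPROX_NONE); k=max(cs,key=cv2.contourArea)[:,0]
    return k
E
python3 - <<'E'
from m import *
im,d,P=cloud('top','top0'); V,U=np.mgrid[:384,:512]
S=8
big=cv2.resize(im,None,fx=S,fy=S,interpolation=cv2.INTER_CUBIC); hsv=cv2.cvtColor(big,cv2.COLOR_RGB2HSV)
def box(m,u0,u1,v0,v1):
    o=np.zeros_like(m); o[v0*S:v1*S,u0*S:u1*S]=m[v0*S:v1*S,u0*S:u1*S]; return o
def go(m,z,name):
    k=rect(m,z); uv=(k+0.5)/S-0.5
    p=ray(uv,z)[:,:2].astype(np.float32); r=cv2.minAreaRect(p); print(name,np.round(r[0],1),np.round(r[1],1),round(r[2],2)); 
    return p
m=box(cv2.inRange(hsv,(100,110,50),(125,255,255)),340,375,192,235); go(m,16,'foot')
m=box(cv2.inRange(big,(200,200,200),(255,255,255)),355,372,183,202); go(m,120,'bladetop')
g=big.astype(int); pl=((g[:,:,2]-g[:,:,0]>8)&(g.mean(2)>140)).astype(np.uint8)*255
pl=cv2.morphologyEx(pl,cv2.MORPH_CLOSE,np.ones((60,60),np.uint8)); pl=cv2.morphologyEx(pl,cv2.MORPH_OPEN,np.ones((20,20),np.uint8))
pl=box(pl,205,270,155,245); p=go(pl,10,'plate'); 
out=im[150:250,200:270].copy(); out=cv2.resize(out,None,fx=8,fy=8); 
cv2.imwrite('pics/plm.png',np.hstack([pl[150*8:250*8,200*8:270*8][::2,::2]]))
w=(P[:,:,2]>5.5)&(P[:,:,2]<14)&(U>205)&(U<270)&(V>155)&(V<245)
q=P[w][:,:2].astype(np.float32); print('depthplate',cv2.minAreaRect(q),np.median(P[w][:,2]))
w=(P[:,:,2]>55)&(P[:,:,2]<100)&(U>205)&(U<270)&(V>155)&(V<245); q=P[w]; print('bar',len(q),cv2.minAreaRect(q[:,:2].astype(np.float32)),np.median(q,0))
print(P[170:190,237].round(0))
E
```

```text
foot [ 516.4 -258. ] [90.7 33.4] 3.67
bladetop [ 550.1 -257.8] [26.1 13.3] 5.5
plate [550.6  65.2] [257.2 180.5] 0.03
depthplate ((552.2164916992188, 84.7002944946289), (235.3894500732422, 138.357421875), 0.44891929626464844) 10.28929076371378
bar 102 ((589.18408203125, 68.56983184814453), (14.811456680297852, 43.25242233276367), 0.23065073788166046) [589.07109161  68.54974101  72.00253421]
[[633.  67.  11.]
 [630.  68.   9.]
 [627.  67.  13.]
 [624.  67.  12.]
 [622.  68.   8.]
 [618.  67.  11.]
 [615.  67.  11.]
 [612.  67.  12.]
 [596.  63.  72.]
 [592.  63.  76.]
 [590.  63.  74.]
 [588.  63.  69.]
 [585.  63.  70.]
 [583.  63.  69.]
 [583.  64.  53.]
 [589.  67.  12.]
 [588.  67.   5.]
 [584.  67.  11.]
 [580.  67.  12.]
 [578.  67.  12.]]
```

View pics/plm.png

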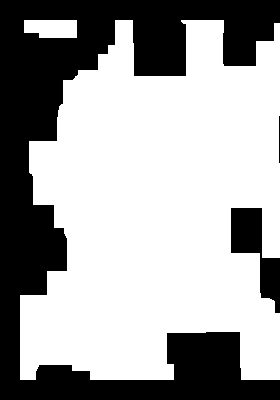

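```bash
python3 - <<'E'
from m import *
f=lambda L:np.array([(200+x/6-.5,150+y/6-.5) for x,y in L])
C=ray(f([(107,116),(340,118),(341,488),(104,490)]),10); print(C.round(1),C.mean(0))
B=ray(f([(134,138),(313,138),(313,468),(127,468)]),14);print(B.round(1),B.mean(0))
for Q in(C,B):
    a=(Q[0]+Q[1]-Q[2]-Q[3])/2; print(np.degrees(np.arctan2(a[1],a[0])),np.linalg.norm(a))
im,d,P=cloud('top','top0'); V,U=np.mgrid[:384,:512]
w=(P[:,:,2]>5.5)&(P[:,:,2]<14)&(U>216)&(U<259)&(V>166)&(V<233)
q=P[w]; mm=cv2.medianBlur(w.astype(np.uint8)*255,5)
k=rect(mm,10); print(cv2.minAreaRect(ray(k,10)[:,:2].astype(np.float32)))
E
```

```text
[[636.4 123.8  10. ]
 [636.   12.9  10. ]
 [460.   11.2  10. ]
 [458.6 120.7  10. ]] [547.77674039  67.13988498  10.        ]
[[624.8 110.3  14. ]
 [625.2  25.5  14. ]
 [468.8  24.1  14. ]
 [468.5 109.9  14. ]] [546.82649694  67.46453438  14.        ]
0.7671591801197287 176.90690989376787
0.32259801391513077 156.3408711824941
((544.8803100585938, 69.269287109375), (176.9519500732422, 107.4863510131836), 0.4216288924217224)
```

```bash
python3 - <<'E'
from h import *
s=arm.read_state(); q=R.from_quat(s['ee_rot']); print(q.as_matrix().round(3))
def tgt(yaw,sg):
    x=sg*np.array([-np.sin(yaw),np.cos(yaw),0]); y=np.array([0,0,-1.]); return R.from_matrix(np.c_[x,y,np.cross(x,y)])
for sg in(1,-1): 
    rv=(tgt(np.radians(5),sg)*q.inv()).as_rotvec(); print(sg,rv,np.degrees(np.linalg.norm(rv)))
E
```

```text
[[-0.354 -0.001 -0.935]
 [ 0.935  0.001 -0.354]
 [ 0.002 -1.     0.   ]]
1 [-0.00157768 -0.00045265 -0.2744284 ] 15.723870309938755
-1 [ 6.53018695e-04 -2.27603065e-03  2.86716331e+00] 164.27641269117015
```

```bash
python3 -m creep '[[[329,327,-20],[0,0,-0.274],1],[[329,327,-20],[0,0,-0.274],1],[[329,327,-20],[0,0,-0.274],1],[[329,327,-20],[0,0,-0.274],1],[[329,327,-20],[0,0,-0.274],1],[[329,327,-20],[0,0,-0.274],1],[[329,327,-20],[0,0,-0.274],1],[[329,327,-20],[0,0,-0.274],1],[[329,327,-20],[0,0,-0.274],1],[[329,327,-20],[0,0,-0.274],1],[[329,327,-20],[0,0,-0.274],1],[[329,327,-20],[0,0,-0.274],1]]'
python3 - <<'E'
from h import *
snap('wrist','w1'); s=arm.read_state(); print(s['clock'],s['position'],R.from_quat(s['ee_rot']).as_matrix().round(3))
E
```

```text
clock: 1.15
position: [553.5, -253.7, 210.4]
ee_rot: [0.476, 0.523, -0.522, -0.476]
contact_force: [-1.4, -0.5, 1.0]
gripper_width: 85.3
1.2 [ 553.31741228 -253.92183928  210.19967089] [[-0.093 -0.    -0.996]
 [ 0.996  0.001 -0.093]
 [ 0.001 -1.     0.   ]]
```

View pics/w1.png

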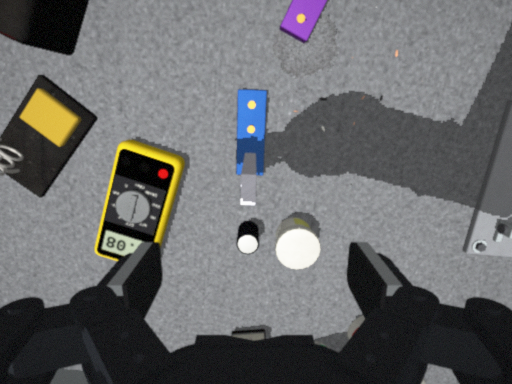

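```bash
cat >> h.py <<'E'
def wray(tag,uv,z):
    Z=np.load(f'pics/{tag}.npz'); c=arm.camera_params('wrist'); K=c['camera_matrix'];T=c['T_tool_cam']; Q=R.from_quat(Z['q']).as_matrix()
    uv=np.atleast_2d(uv).astype(float); r=np.c_[(uv-K[:2,2])/[K[0,0],K[1,1]],np.ones(len(uv))]@T[:3,:3].T@Q.T
    o=Q@T[:3,3]+Z['p']; return o+r*((z-o[2])/r[:,2])[:,None]
E
python3 - <<'E'
from h import *
im,d,P=cloud('wrist','w1')
S=6
c=cv2.resize(im[80:215,220:290],None,fx=S,fy=S,interpolation=cv2.INTER_NEAREST); cv2.imwrite('pics/c1.png',c[:600,:,::-1]);cv2.imwrite('pics/c1b.png',c[390:,:,::-1])
for v in range(194,208,2): print(v,P[v,248].round(1),P[v,243].round(1))
h=cv2.cvtColor(im,cv2.COLOR_RGB2HSV); m=cv2.inRange(h,(100,110,40),(125,255,255)); m[:80]=0;m[185:]=0;m[:,:225]=0;m[:,280:]=0
k=np.argwhere(m)[:,::-1]; p=wray('w1',k,16)[:,:2].astype(np.float32); print(cv2.minAreaRect(p))
# edges per row
for v in range(92,150,6):
    u=np.where(m[v])[0]; print(v,u.min(),u.max(),wray('w1',[(u.min()-.5,v),(u.max()+.5,v)],16)[:,:2].round(1).tolist())
s=arm.read_state();print(s['position'])
E
```

```text
194 [ 553.5 -257.6  118.7] [ 553.6 -261.5  119.5]
196 [ 484.5 -259.2  351.6] [ 555.1 -261.3  120.1]
198 [ 556.7 -257.3  118.8] [ 557.2 -261.2  118.4]
200 [ 558.5 -257.2  118.2] [ 558.7 -261.1  118.7]
202 [ 559.9 -257.1  119. ] [ 560.3 -260.9  118.9]
204 [ 561.5 -256.9  119.2] [ 562.2 -260.8  118. ]
206 [ 603.8 -255.5   -1.2] [ 604.6 -261.5   -1.9]
((517.1769409179688, -259.990478515625), (89.3232421875, 29.60399055480957), 3.4149301052093506)
92 238 266 [[476.8, -277.1], [474.1, -247.6]]
98 238 266 [[482.7, -276.6], [479.9, -247.0]]
104 238 265 [[488.6, -276.2], [485.9, -247.4]]
110 238 265 [[494.6, -275.7], [491.9, -246.8]]
116 237 265 [[500.7, -276.3], [497.9, -246.2]]
122 237 265 [[506.8, -275.8], [504.0, -245.6]]
128 237 264 [[512.9, -275.3], [510.2, -246.0]]
134 237 264 [[519.2, -274.8], [516.4, -245.3]]
140 237 264 [[525.5, -274.3], [522.7, -244.7]]
146 237 263 [[531.8, -273.8], [529.1, -245.1]]
[ 553.31741228 -253.92183928  210.19967089]
```

View pics/c1b.png

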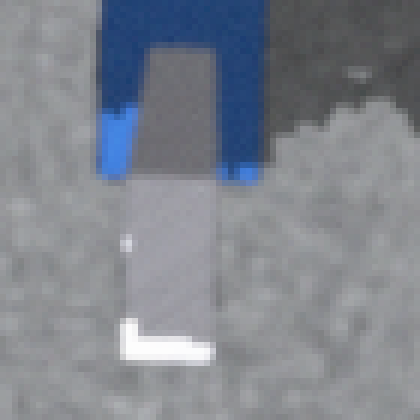

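```bash
python3 - <<'E'
from h import *
f=lambda L:np.array([(220+x/6-.5,145+y/6-.5) for x,y in L])
print(wray('w1',f([(130,178),(217,178),(120,360),(215,360)]),120).round(1))
E
```

```text
[[ 538.  -264.1  120. ]
 [ 537.  -253.2  120. ]
 [ 562.2 -263.5  120. ]
 [ 561.1 -251.2  120. ]]
```

```bash
python3 -m creep '[[[0,0,-30],[0,0,-0.03],1],[[0,0,-60],[0,0,-0.03],1],[[0,0,-60],[0,0,-0.03],1],[[0,0,-60],[0,0,-0.03],1]]'; python3 - <<'E'
from h import *
s=arm.read_state(); print(s['position'],s['joint_vel'].round(3)); M=R.from_quat(s['ee_rot']).as_matrix();print(M.round(3))
E
```

```text
clock: 1.53
position: [548.9, -257.8, 150.0]
ee_rot: [-0.484, -0.513, 0.515, 0.487]
contact_force: [0.8, -0.4, 0.9]
gripper_width: 85.4
[ 548.85545956 -257.84752706  150.00016769] [-0.001 -0.037  0.067  0.024  0.001 -0.004]
[[-0.058 -0.004 -0.998]
 [ 0.998  0.    -0.058]
 [ 0.001 -1.     0.004]]
```

```bash
python3 -m creep '[[[0,0,-35],[0,0,0],1],[[0,0,-68],[0,0,0],1],[[0,0,-68],[0,0,0],1],[[0,0,-68],[0,0,0],1],[[0,0,-68],[0,0,0],-1],[[0,0,-68],[0,0,0],-1],[[0,0,-68],[0,0,0],-1],[[0,0,-68],[0,0,0],-1],[[0,0,-68],[0,0,0],-1],[[0,0,-68],[0,0,0],-1],[[0,0,-68],[0,0,0],-1],[[0,0,-68],[0,0,0],-1]]'; python3 - <<'E'
from h import *
s=arm.read_state(); print(s['position'],s['gripper_width']); snap('wrist','w2');snap('side','s2')
E
```

```text
clock: 2.53
position: [550.6, -257.6, 83.9]
ee_rot: [0.486, 0.514, -0.514, -0.485]
contact_force: [-0.3, 0.5, 3.5]
gripper_width: 11.2
[ 550.61955855 -257.58881838   83.9330807 ] 11.238636499344954
```

View pics/w2.png

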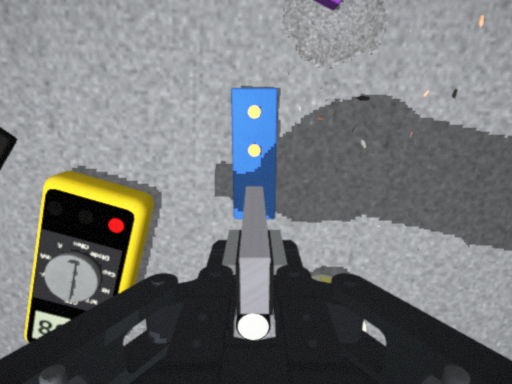

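```bash
cat > foot.py <<'E'
from h import *
import sys
def foot(tag,zf,lo=60,hi=225):
    im=np.load(f'pics/{tag}.npz')['im']; S=4
    b=cv2.resize(im,None,fx=S,fy=S,interpolation=cv2.INTER_LINEAR)
    h=cv2.cvtColor(b,cv2.COLOR_RGB2HSV); m=cv2.inRange(h,(100,110,40),(125,255,255)); m[:lo*S]=0;m[hi*S:]=0;m[:,:200*S]=0;m[:,320*S:]=0
    cs,_=cv2.findContours(m,cv2.RETR_EXTERNAL,cv2.CHAIN_APPROX_NONE); k=max(cs,key=cv2.contourArea)[:,0]
    r=cv2.minAreaRect(wray(tag,(k+.5)/S-.5,zf)[:,:2].astype(np.float32)); return r
if __name__=='__main__':
    tag=sys.argv[1]; r=foot(tag,float(sys.argv[2])); Z=np.load(f'pics/{tag}.npz'); print(r,'tcp',Z['p'])
    M=R.from_quat(Z['q']).as_matrix(); print('rel tool',M.T@np.r_[np.array(r[0])-Z['p'][:2],0], 'yaw tool',np.degrees(np.arctan2(-M[0,0],M[1,0])), 'tilt',M[:2,1])
E
python3 foot.py w2 16
```

```text
((517.06689453125, -258.9427185058594), (88.61924743652344, 29.750507354736328), 3.0581183433532715) tcp [ 550.61955855 -257.58881838   83.9330807 ]
rel tool [ 5.93239904e-01 -2.97909558e-02  3.35747150e+01] yaw tool 3.3229843094722127 tilt [ 0.00090263 -0.00036535]
```

```bash
python3 -m creep '[[[0,0,30],[0,0,0],-1],[[1,20,60],[0,0,0],-1],[[3,50,60],[0,0,-0.02],-1],[[3,85,60],[0,0,-0.05],-1],[[3,125,60],[0,0,-0.05],-1],[[3,165,60],[0,0,-0.05],-1],[[3,205,60],[0,0,-0.05],-1],[[3,245,60],[0,0,-0.05],-1],[[3,280,60],[0,0,-0.05],-1],[[3,310,60],[0,0,-0.05],-1],[[3,325,60],[0,0,-0.05],-1],[[3,325,60],[0,0,-0.05],-1]]';python3 -m creep '[[[0,0,0],[0,0,0],-1],[[0,0,0],[0,0,0],-1]]'; python3 - <<'E'
from h import *
s=arm.read_state(); print(s['position'],s['gripper_width'],s['contact_force']); snap('wrist','w3');snap('side','s3');snap('top','t3')
E
python3 foot.py w3 76
```

```text
clock: 3.63
position: [552.7, 70.5, 142.3]
ee_rot: [-0.497, -0.503, 0.503, 0.497]
contact_force: [0.5, 0.3, -3.0]
gripper_width: 11.4
clock: 3.8
position: [552.5, 66.9, 142.5]
ee_rot: [-0.498, -0.501, 0.502, 0.498]
contact_force: [-0.1, -0.7, -3.4]
gripper_width: 11.4
[552.5394768   66.94786691 142.49534607] 11.390386915189938 [-0.1253292  -0.72674795 -3.4254048 ]
((518.6446533203125, 67.11447143554688), (88.06592559814453, 29.253705978393555), 0.1428917646408081) tcp [552.5394768   66.94786691 142.49534607]
rel tool [ 0.41726306  0.06576966 33.89260069] yaw tool 0.4237246236713925 tilt [-0.00194308 -0.00054461]
```

View pics/w3.png

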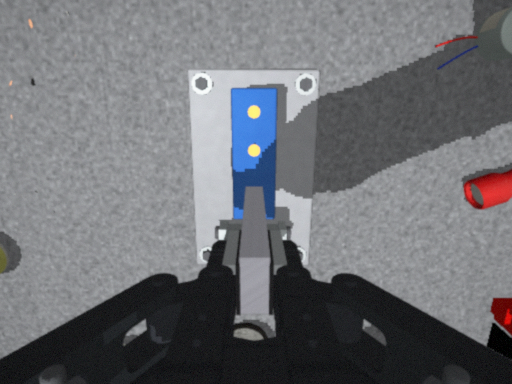

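View pics/s3.png

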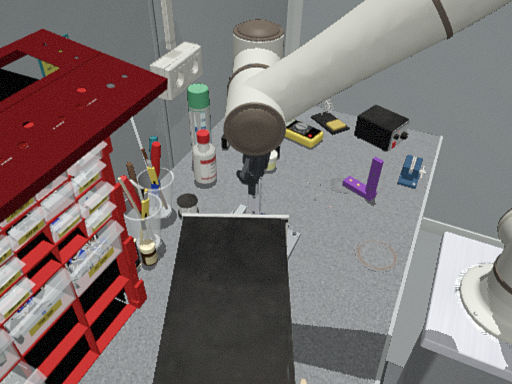

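View pics/t3.png

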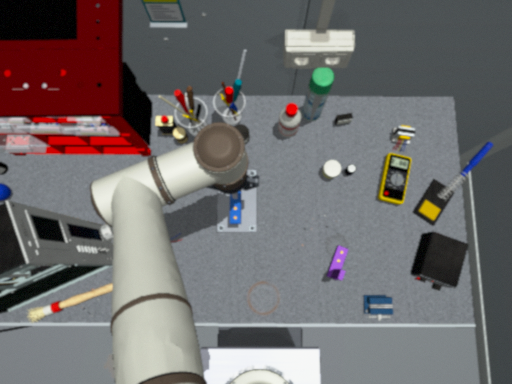

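```bash
python3 - <<'E'
from h import *
im=np.load('pics/w3.npz')['im']
cv2.imwrite('pics/c3.png',cv2.resize(im[60:270,180:330],None,fx=4,fy=4,interpolation=cv2.INTER_CUBIC)[:600,:,::-1])
cv2.imwrite('pics/c3b.png',cv2.resize(im[190:290,180:330],None,fx=5,fy=5,interpolation=cv2.INTER_CUBIC)[:,:,::-1])
E
```

```text
(no output)
```

View pics/c3.png

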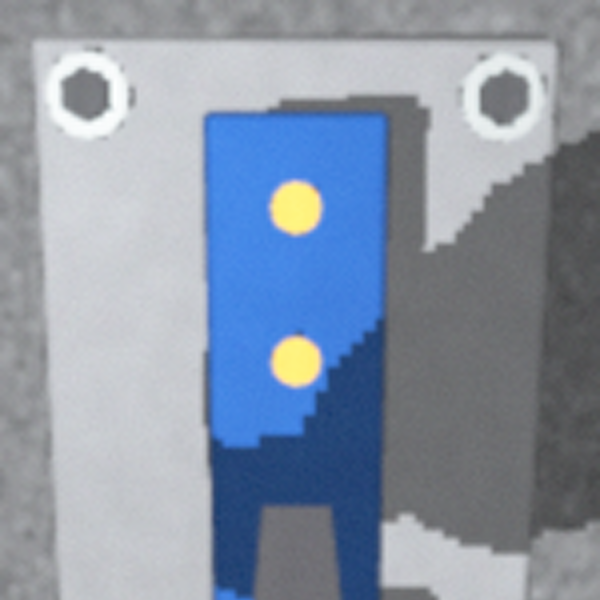

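View pics/c3b.png

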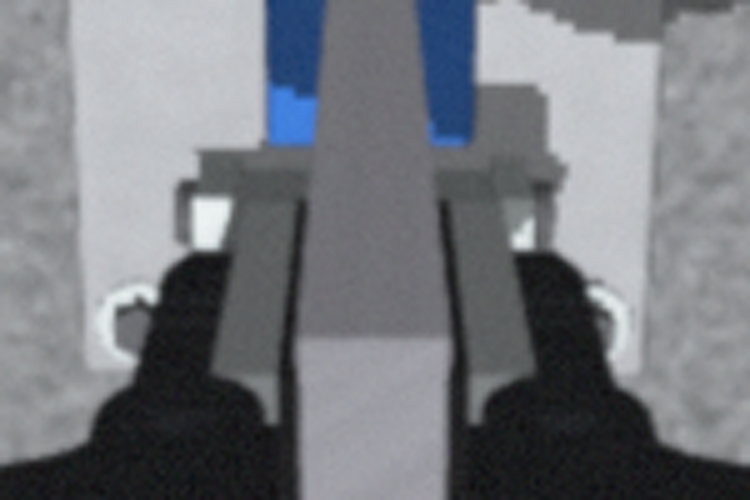

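```bash
python3 - <<'E'
from h import *
a=lambda L:np.array([(180+x/4-.5,60+y/4-.5) for x,y in L]); b=lambda L:np.array([(180+x/5-.5,190+y/5-.5) for x,y in L])
C=wray('w3',np.r_[a([(35,40),(556,40)]),b([(643,372),(85,372)])],10); print(C.round(1),C.mean(0))
print('bolt',wray('w3',a([(86,95),(503,96)]),15).round(1))
print('bartop front',wray('w3',b([(190,195),(533,195)]),72).round(1))
im,d,P=cloud('wrist','w3')
print([P[v,222].round(0).tolist() for v in range(215,245,3)])
d1=(C[3]-C[0]);d2=C[2]-C[1]; print(np.degrees([np.arctan2(*d1[1::-1]),np.arctan2(*d2[1::-1])]),np.linalg.norm(d1),np.linalg.norm(d2))
e=C[0]-C[1]; print('front edge yaw',np.degrees(np.arctan2(-e[0],e[1])),np.linalg.norm(e))
E
```

```text
[[458.2  13.1  10. ]
 [457.4 119.6  10. ]
 [634.1 120.7  10. ]
 [635.   12.3  10. ]] [546.19374481  66.40190555  10.        ]
bolt [[469.   23.9  15. ]
 [468.6 108.5  15. ]]
bartop front [[572.   41.3  72. ]
 [571.6  91.1  72. ]]
[[585.0, 38.0, 10.0], [587.0, 38.0, 10.0], [590.0, 38.0, 10.0], [590.0, 39.0, 18.0], [590.0, 40.0, 26.0], [591.0, 40.0, 30.0], [593.0, 40.0, 31.0], [596.0, 40.0, 31.0], [599.0, 40.0, 31.0], [546.0, 53.0, 150.0]]
[-0.25890518  0.35943775] 176.86163993300855 176.75187945328992
front edge yaw -179.57990126373707 106.47409233515468
```

```bash
python3 -m creep '[[[0,0,-20],[0,0,0],-1],[[0,0,-38],[0,0,0],-1],[[0,0,-45],[0,0,0],-1],[[0,0,-45],[0,0,0],-1],[[0,0,-45],[0,0,0],-1],[[0,0,-46],[0,0,0],-1],[[0,0,-46],[0,0,0],-1]]';python3 -m creep '[[[0,0,-1],[0,0,0],-1],[[0,0,-1],[0,0,0],-1]]';python3 -m creep '[[[0,0,-1],[0,0,0],-1],[[0,0,-1],[0,0,0],-1]]';
```

```text
clock: 4.53
position: [554.0, 67.6, 98.3]
ee_rot: [0.498, 0.503, -0.501, -0.498]
contact_force: [-0.3, -0.1, -2.8]
gripper_width: 11.4
clock: 4.7
position: [553.5, 67.6, 96.8]
ee_rot: [0.498, 0.502, -0.502, -0.498]
contact_force: [0.6, -0.3, -2.6]
gripper_width: 11.2
clock: 4.87
position: [553.2, 67.5, 95.4]
ee_rot: [0.498, 0.502, -0.502, -0.498]
contact_force: [-0.0, -0.7, -2.8]
gripper_width: 11.1
```

```bash
for i in 1 2 ; do python3 -m creep '[[[0,0,-0.7],[0,0,0],-1],[[0,0,-0.7],[0,0,0],-1],[[0,0,-0.7],[0,0,0],-1]]' | egrep 'pos|force|rot'; done
```

```text
position: [553.2, 67.5, 94.5]
ee_rot: [-0.498, -0.502, 0.502, 0.498]
contact_force: [-0.1, 0.0, -3.3]
position: [553.4, 67.5, 94.0]
ee_rot: [0.498, 0.502, -0.502, -0.498]
contact_force: [1.1, 0.0, -2.2]
```

```bash
python3 -m creep '[[[0,0,-0.7],[0,0,0],-1],[[0,0,-0.7],[0,0,0],-1],[[0,0,-0.7],[0,0,0],-1]]' | egrep 'pos|force|rot';  python3 -m creep '[[[0,0,-0.5],[0,0,0],-1],[[0,0,-0.5],[0,0,0],-1],[[0,0,-0.5],[0,0,0],-1]]' | egrep 'pos|force|rot'
```

```text
position: [553.5, 67.5, 93.9]
ee_rot: [0.498, 0.502, -0.502, -0.498]
contact_force: [-1.3, -1.1, 4.2]
position: [553.6, 67.5, 93.9]
ee_rot: [0.498, 0.502, -0.502, -0.498]
contact_force: [-1.9, 0.1, 6.2]
```

```bash
python3 -m creep '[[[4,0,0],[0,0,0],-1],[[9,0,0],[0,0,0],-1],[[14,0,0],[0,0,0],-1],[[16,0,0],[0,0,0],-1],[[16,0,0],[0,0,0],-1]]' | egrep 'clo|pos|force|rot';  python3 -m creep '[[[1,0,0],[0,0,0],-1],[[2,0,0],[0,0,0],-1],[[2,0,0],[0,0,0],-1]]' | egrep 'pos|force|rot';python3 -m creep '[[[1,0,0],[0,0,0],-1],[[2,0,0],[0,0,0],-1],[[2,0,0],[0,0,0],-1]]' | egrep 'pos|force|rot'
python3 - <<'E'
from h import *
snap('wrist','w4'); s=arm.read_state(); print(s['contact_force'],s['wrist_torque'])
E
python3 foot.py w4 26
```

```text
clock: 6.28
position: [568.0, 67.1, 93.7]
ee_rot: [-0.498, -0.501, 0.503, 0.499]
contact_force: [-5.4, 1.1, 9.4]
position: [569.3, 67.1, 93.6]
ee_rot: [-0.497, -0.501, 0.503, 0.499]
contact_force: [-5.1, 0.5, 10.7]
position: [571.3, 67.1, 93.5]
ee_rot: [-0.497, -0.5, 0.503, 0.499]
contact_force: [-5.9, 0.5, 9.4]
[-6.0445393   1.06265819  9.86688976] [ 0.28477836  2.30729314 -0.00351381]
((522.1259765625, 67.80001068115234), (89.11668395996094, 31.163105010986328), 0.4310755133628845) tcp [571.26834798  67.11354444  93.48737181]
rel tool [ 1.06503903  0.2208827  49.13512804] yaw tool 0.4414123393363692 tilt [-0.00451207 -0.00123969]
```

View pics/w4.png

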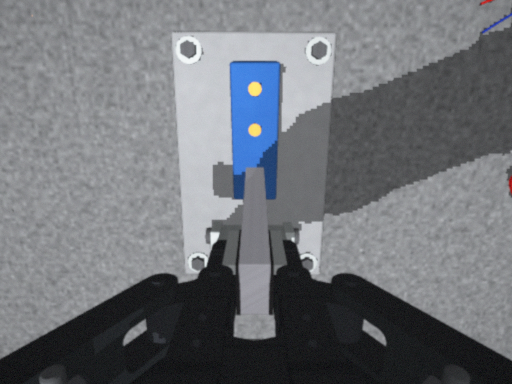

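```bash
python3 -m creep '[[[-3,0,0],[0,0,0],-1],[[-6,0,0],[0,0,0],-1],[[-9,0,0],[0,0,0],-1],[[-12,0,0],[0,0,0],-1],[[-12,0,0],[0,0,0],-1]]' | egrep 'clo|pos|force|rot'
python3 - <<'E'
from h import *
snap('wrist','w5'); s=arm.read_state(); print(s['contact_force'],s['wrist_torque'])
E
sed -i 's/lo=60/lo=30/' foot.py; python3 foot.py w4 26; python3 foot.py w5 26
```

```text
clock: 7.25
position: [562.6, 68.1, 93.7]
ee_rot: [0.499, 0.503, -0.501, -0.497]
contact_force: [3.6, 0.5, 3.2]
[3.29154507 0.10353068 4.50381856] [ 0.20224283 -1.17726704 -0.02391321]
((522.1142578125, 67.79654693603516), (89.11380004882812, 31.1621150970459), 0.4314087927341461) tcp [571.26834798  67.11354444  93.48737181]
rel tool [ 1.06166567  0.22093987 49.14687299] yaw tool 0.4414123393363692 tilt [-0.00451207 -0.00123969]
((515.1827392578125, 68.45930480957031), (31.00641632080078, 88.92703247070312), 89.89276123046875) tcp [562.59709131  68.12019864  93.6661894 ]
rel tool [ 0.73654247 -0.1980993  47.40942982] yaw tool 0.4802851332844893 tilt [0.00418769 0.00134789]
```

View pics/w5.png

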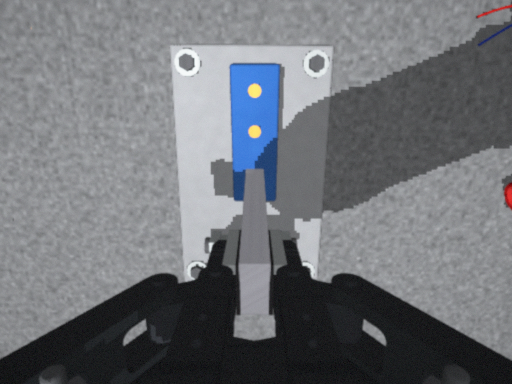

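```bash
python3 - <<'E'
from h import *
for t in('w3','w5'):
    im,d,P=cloud('wrist',t); h=cv2.cvtColor(im,cv2.COLOR_RGB2HSV); m=cv2.inRange(h,(100,110,40),(125,255,255)); m[225:]=0;m[:,:200]=0;m[:,320:]=0; m=cv2.erode(m,np.ones((5,5)))
    p=P[m>0]; p=p[np.abs(p[:,2]-np.median(p[:,2]))<25]; A=np.c_[p[:,:2]-p[:,:2].mean(0),np.ones(len(p))]; c=np.linalg.lstsq(A,p[:,2],rcond=None)[0]; print(t,'slopes deg',np.degrees(c[:2]),'z',c[2],'xr',np.percentile(p[:,0],[1,99]))
    # blade column
    for v in range(170,330,10):print(v,(P[v,254]-np.load(f'pics/{t}.npz')['p']).round(1))
    pl=P[60:180,185:220].reshape(-1,3); pl=pl[abs(pl[:,2]-10)<8]; B=np.c_[pl[:,:2]-pl[:,:2].mean(0),np.ones(len(pl))]; print('plate',np.linalg.lstsq(B,pl[:,2],rcond=None)[0])
E
```

```text
w3 slopes deg [-0.19427144 -0.10261481] z 73.3370467510535 xr [476.09117784 558.94427619]
170 [-24.4   0.5 -69.2]
180 [-17.4   0.6 -68.9]
190 [-12.6   0.6 -60.5]
200 [-12.8   0.7 -37.6]
210 [-12.6   0.7 -20.1]
220 [-12.3   0.7  -5.8]
230 [-13.1   0.8   8.9]
240 [-12.5   0.8  18.4]
250 [-13.    0.8  28.6]
260 [-12.1   0.8  35.2]
270 [-7.4  0.9 34.3]
280 [-4.1  0.9 35.9]
290 [ 0.5  0.9 35.5]
300 [ 5.9  0.9 34.2]
310 [10.5  1.  34.2]
320 [ 154.5    1.7 -143.2]
plate [-1.33431378e-02 -2.02531590e-03  8.94627576e+00]
w5 slopes deg [-8.01993214  0.06981889] z 31.921478700592385 xr [473.54289703 555.41463085]
170 [-25.5   0.6 -62.4]
180 [-23.2   0.6 -44.5]
190 [-20.9   0.7 -30.2]
200 [-19.2   0.7 -17.1]
210 [-17.6   0.7  -5.8]
220 [-15.8   0.7   3.2]
230 [-14.7   0.7  12.3]
240 [-13.7   0.7  20.6]
250 [-12.9   0.7  28.2]
260 [-12.1   0.7  34.8]
270 [-9.2  0.8 37.1]
280 [-4.8  0.8 36.7]
290 [ 0.9  0.9 34.6]
300 [ 5.6  0.9 34.3]
310 [ 9.8  0.9 34.9]
320 [118.3   1.8 -95.6]
plate [-0.01029121 -0.02349265  8.85565126]
```

```bash
python3 -m creep '[[[-2,0,-2],[0,0,0],-1],[[-5,0,-2.5],[0,0,0],-1],[[-8,0,-2.5],[0,0,0],-1],[[-11,0,-2.5],[0,0,0],-1],[[-11,0,-2.5],[0,0,0],-1]]' | egrep 'clo|pos|force|rot'
cat > tilt.py <<'E'
from h import *
import sys
t=sys.argv[1]; snap('wrist',t); s=arm.read_state(); print('F',s['contact_force'].round(1),'T',s['wrist_torque'].round(2),s['position'].round(1))
im,d,P=cloud('wrist',t); h=cv2.cvtColor(im,cv2.COLOR_RGB2HSV); m=cv2.inRange(h,(100,110,40),(125,255,255)); m[225:]=0;m[:,:200]=0;m[:,320:]=0; m=cv2.erode(m,np.ones((5,5)))
p=P[m>0]; p=p[np.abs(p[:,2]-np.median(p[:,2]))<25]; A=np.c_[p[:,:2]-p[:,:2].mean(0),np.ones(len(p))]; c=np.linalg.lstsq(A,p[:,2],rcond=None)[0]; print(t,'slopes deg',np.degrees(c[:2]),'z',c[2],'x',np.percentile(p[:,0],[1,99]))
M=R.from_quat(s['ee_rot']).as_matrix(); print('tool y',np.degrees(M[:2,1]))
E
python3 tilt.py w6
```

```text
clock: 7.72
position: [554.2, 68.4, 93.4]
ee_rot: [0.5, 0.505, -0.499, -0.495]
contact_force: [4.0, -0.6, 11.1]
F [ 4.1 -1.4 11.4] T [-0.29 -1.71  0.  ] [554.3  68.4  93.4]
w6 slopes deg [-3.55484421 -0.01433613] z 27.770510693040883 x [471.83518646 554.26720193]
tool y [0.56497439 0.09931884]
```

```bash
python3 -m creep '[[[-3,0,0],[0,0,0],-1],[[-6,0,0],[0,0,0],-1],[[-9,0,0],[0,0,0],-1],[[-9,0,0],[0,0,0],-1]]' | egrep 'clo|pos|force|rot'
python3 tilt.py w7
```

```text
clock: 8.1
position: [544.7, 68.5, 92.9]
ee_rot: [0.499, 0.505, -0.5, -0.496]
contact_force: [3.5, -0.2, 10.1]
F [ 3.  -0.3  9.5] T [ 0.04 -1.42 -0.03] [544.7  68.5  92.9]
w7 slopes deg [-0.14997251 -0.21537395] z 24.682643723438268 x [467.79766897 550.51723846]
tool y [0.48662004 0.11199447]
```

```bash
python3 -m creep '[[[0,0,3],[0,0,0],-1],[[0,0,3],[0,0,0],-1],[[0,0,3],[0,0,0],-1]]' | egrep 'clo|pos|force|rot'
python3 -m creep '[[[0,0,2],[0,0,0],-1],[[0,0,2],[0,0,0],-1],[[0,0,2],[0,0,0],-1]]' | egrep 'clo|pos|force|rot'
```

```text
clock: 8.4
position: [540.1, 67.3, 93.0]
ee_rot: [-0.498, -0.501, 0.503, 0.499]
contact_force: [-1.1, 0.7, 7.7]
clock: 8.65
position: [539.7, 67.0, 93.8]
ee_rot: [-0.497, -0.501, 0.503, 0.499]
contact_force: [0.0, -0.1, -2.1]
```

```bash
python3 -m creep '[[[0,0,1],[0,0,0],-1],[[0,0,1],[0,0,0],-1],[[8,0,1],[0,0,0],-1],[[16,0,1],[0,0,0],-1],[[22,0,1],[0,0,0],-1],[[26,0,1],[0,0,0],-1],[[28,0,1],[0,0,0],-1],[[28,0,1],[0,0,0],-1],[[28,0,1],[0,0,0],-1]]' | egrep 'clo|pos|force|rot'
python3 tilt.py w8; python3 foot.py w8 27
```

```text
clock: 9.4
position: [569.1, 67.4, 96.0]
ee_rot: [-0.498, -0.502, 0.502, 0.498]
contact_force: [-0.2, -0.4, -3.2]
F [-0.7 -1.1 -2. ] T [-0.01 -0.09  0.03] [568.9  67.4  96. ]
w8 slopes deg [-0.95938222 -0.04555606] z 28.332000671600557 x [491.02018785 573.89574635]
tool y [-0.03717321 -0.00611095]
((534.1092529296875, 67.87075805664062), (89.18907928466797, 29.824913024902344), 0.28126904368400574) tcp [569.08705866  67.37558424  95.96142405]
rel tool [7.58965698e-01 2.31972397e-02 3.49730686e+01] yaw tool 0.4321343786897752 tilt [-0.00066512 -0.00013587]
```

View pics/w8.png

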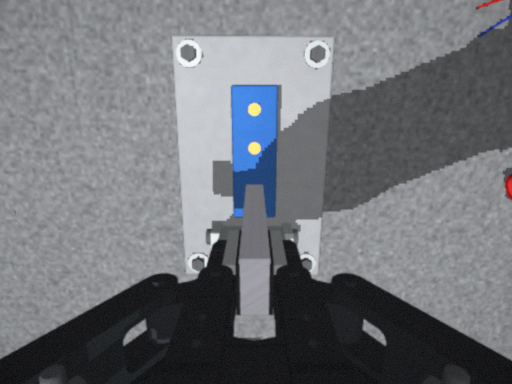

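```bash
python3 -m creep '[[[1,0,-0.5],[0,-0.015,0],-1],[[3,0,-0.5],[0,-0.015,0],-1],[[4,0,-0.5],[0,-0.015,0],-1],[[4,0,-0.5],[0,-0.015,0],-1]]' | egrep 'clo|pos|force|rot'
python3 -m creep '[[[1,0,0],[0,0,0],-1],[[2,0,0],[0,0,0],-1],[[2,0,0],[0,0,0],-1]]' | egrep 'clo|pos|force|rot'
python3 tilt.py w9; python3 foot.py w9 27
```

```text
clock: 9.78
position: [572.2, 67.3, 95.6]
ee_rot: [0.501, 0.505, -0.499, -0.495]
contact_force: [-2.4, 0.1, -0.5]
clock: 10.03
position: [575.0, 67.3, 95.7]
ee_rot: [0.502, 0.505, -0.499, -0.494]
contact_force: [-2.9, -0.5, -0.3]
F [-3.4 -0.9  0. ] T [-0.13  1.02 -0.03] [575.   67.3  95.7]
w9 slopes deg [-0.21418359 -0.06737291] z 27.481761952117257 x [497.90553655 580.58453795]
tool y [ 0.81821627 -0.01977715]
((540.7836303710938, 67.64546203613281), (89.22469329833984, 29.76045036315918), 0.19791552424430847) tcp [575.00460054  67.28184032  95.67688602]
rel tool [ 0.6288156  -0.48417795 34.21369876] yaw tool 0.44403398741357875 tilt [ 0.01414387 -0.00044245]
```

```bash
for i in 1 2 3; do python3 -m creep '[[[1,0,0],[0,0,0],-1],[[1,0,0],[0,0,0],-1],[[1,0,0],[0,0,0],-1]]' | egrep 'clo|pos|force'; done
python3 tilt.py w10; python3 foot.py w10 27
```

```text
clock: 10.33
position: [576.2, 67.3, 95.6]
contact_force: [-2.8, -1.0, -0.2]
clock: 10.58
position: [577.2, 67.4, 95.6]
contact_force: [-3.6, -0.9, -0.3]
clock: 10.83
position: [577.8, 67.4, 95.6]
contact_force: [-3.8, 0.6, 0.4]
F [-4.3 -0.6  0.6] T [-0.16  1.57 -0.05] [577.8  67.4  95.6]
w10 slopes deg [-0.29089002 -0.24186875] z 27.443144419020584 x [500.60069471 583.3011611 ]
tool y [ 0.80734185 -0.01215887]
((543.5081787109375, 67.76798248291016), (89.29976654052734, 29.758045196533203), 0.21465229988098145) tcp [577.81845106  67.39865666  95.60409639]
rel tool [ 0.63272731 -0.47833923 34.3030908 ] yaw tool 0.4398848048478511 tilt [ 0.01393894 -0.00024519]
```

View pics/w10.png

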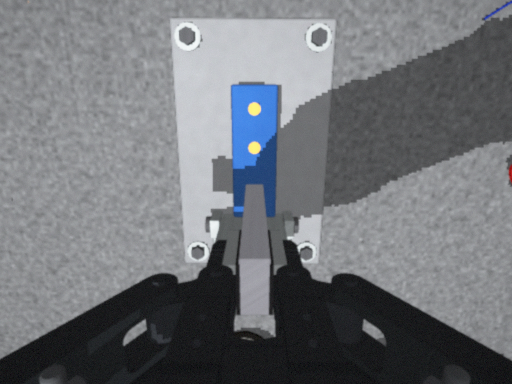

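```bash
for i in 1 2; do python3 -m creep '[[[0,0,-1],[0,0,0],-1],[[0,0,-1],[0,0,0],-1],[[0,0,-1],[0,0,0],-1]]' | egrep 'clo|pos|force'; done
python3 tilt.py w11; python3 foot.py w11 26
```

```text
clock: 11.13
position: [577.9, 67.4, 94.5]
contact_force: [-5.6, -0.7, 0.1]
clock: 11.38
position: [577.9, 67.4, 93.5]
contact_force: [-5.0, 0.2, 0.5]
F [-5.7 -0.3  0.2] T [-0.06  1.61 -0.02] [577.8  67.4  93.5]
w11 slopes deg [-0.27379321 -0.03594976] z 25.387620765525803 x [500.74755846 583.38264737]
tool y [ 0.80873965 -0.0068513 ]
((543.50146484375, 67.77999877929688), (88.55732727050781, 29.532087326049805), 0.24874049425125122) tcp [577.8571436   67.42457647  93.52581837]
rel tool [ 0.61775622 -0.48452102 34.34854588] yaw tool 0.43752205104457376 tilt [ 0.01410149 -0.00015441]
```

```bash
for i in 1 2 3; do python3 -m creep '[[[0,0,-0.7],[0,0,0],-1],[[0,0,-0.7],[0,0,0],-1],[[0,0,-0.7],[0,0,0],-1]]' | egrep 'clo|pos|force'; done
python3 tilt.py w12; python3 foot.py w12 26
```

```text
clock: 11.68
position: [577.9, 67.5, 93.0]
contact_force: [-5.3, -0.5, 1.8]
clock: 11.93
position: [577.9, 67.4, 93.0]
contact_force: [-6.8, 0.8, 3.7]
clock: 12.18
position: [578.0, 67.4, 93.0]
contact_force: [-7.2, 0.2, 7.2]
F [-7.2 -1.2  7.2] T [ 0.    2.52 -0.03] [578.   67.4  93. ]
w12 slopes deg [-0.37334065 -0.02317439] z 24.93409175916626 x [500.78070277 582.97894025]
tool y [ 0.85042896 -0.02161012]
((543.201416015625, 67.81342315673828), (88.08074188232422, 29.528888702392578), 0.25119367241859436) tcp [578.02493408  67.44129828  92.99980731]
rel tool [ 0.65680038 -0.5187924  34.81544708] yaw tool 0.46840768908959995 tilt [ 0.01489378 -0.00037277]
```

```bash
python3 -m creep '[[[0.5,0,0],[0,-0.01,0],-1],[[1,0,0],[0,-0.01,0],-1],[[1,0,0],[0,-0.01,0],-1],[[1,0,0],[0,-0.01,0],-1]]' | egrep 'clo|pos|force'
python3 tilt.py w13; python3 foot.py w13 26
```

```text
clock: 12.57
position: [578.0, 67.4, 93.0]
contact_force: [-8.7, 0.3, 9.7]
F [-10.2   0.5  10. ] T [ 0.31  3.37 -0.03] [578.1  67.4  93. ]
w13 slopes deg [-0.26328605 -0.06823516] z 24.805436810479648 x [500.74100748 583.39178762]
tool y [ 1.30631299 -0.03672307]
((543.26611328125, 67.87040710449219), (88.28974151611328, 29.377689361572266), 0.2246650904417038) tcp [578.04558884  67.39104054  92.96423301]
rel tool [ 0.76170427 -0.79161198 34.76542635] yaw tool 0.4651553149895506 tilt [ 0.0227514  -0.00068911]
```

```bash
python3 - <<'E'
from h import *
im,d,P=cloud('wrist','w13')
cv2.imwrite('pics/c13.png',cv2.resize(im[195:275,185:325],None,fx=5,fy=5,interpolation=cv2.INTER_CUBIC)[:,:,::-1])
for u in(212,216,220,232,236,274,280,288,292): print(u,[(v,*P[v,u].round(0).astype(int)[[0,2]]) for v in range(206,244,3)])
p=P[60:200,190:225].reshape(-1,3);print(np.median(p[abs(p[:,2]-10)<6],0))
E
```

```text
212 [(206, np.int64(587), np.int64(9)), (209, np.int64(590), np.int64(8)), (212, np.int64(592), np.int64(9)), (215, np.int64(590), np.int64(19)), (218, np.int64(590), np.int64(25)), (221, np.int64(591), np.int64(29)), (224, np.int64(592), np.int64(31)), (227, np.int64(595), np.int64(31)), (230, np.int64(597), np.int64(31)), (233, np.int64(600), np.int64(30)), (236, np.int64(601), np.int64(32)), (239, np.int64(616), np.int64(7)), (242, np.int64(617), np.int64(9))]
216 [(206, np.int64(587), np.int64(9)), (209, np.int64(589), np.int64(9)), (212, np.int64(590), np.int64(13)), (215, np.int64(590), np.int64(19)), (218, np.int64(590), np.int64(25)), (221, np.int64(590), np.int64(30)), (224, np.int64(593), np.int64(30)), (227, np.int64(594), np.int64(31)), (230, np.int64(597), np.int64(31)), (233, np.int64(600), np.int64(30)), (236, np.int64(602), np.int64(30)), (239, np.int64(589), np.int64(60)), (242, np.int64(572), np.int64(100))]
220 [(206, np.int64(587), np.int64(9)), (209, np.int64(589), np.int64(10)), (212, np.int64(590), np.int64(13)), (215, np.int64(591), np.int64(18)), (218, np.int
[... 2497 characters left out ...]
4(32)), (230, np.int64(596), np.int64(32)), (233, np.int64(599), np.int64(31)), (236, np.int64(601), np.int64(31)), (239, np.int64(603), np.int64(31)), (242, np.int64(571), np.int64(100))]
292 [(206, np.int64(586), np.int64(9)), (209, np.int64(589), np.int64(9)), (212, np.int64(591), np.int64(9)), (215, np.int64(590), np.int64(18)), (218, np.int64(590), np.int64(24)), (221, np.int64(590), np.int64(30)), (224, np.int64(592), np.int64(31)), (227, np.int64(594), np.int64(30)), (230, np.int64(596), np.int64(31)), (233, np.int64(599), np.int64(31)), (236, np.int64(601), np.int64(31)), (239, np.int64(604), np.int64(30)), (242, np.int64(572), np.int64(100))]
[530.03379839  34.56760075   8.67881719]
```

View pics/c13.png

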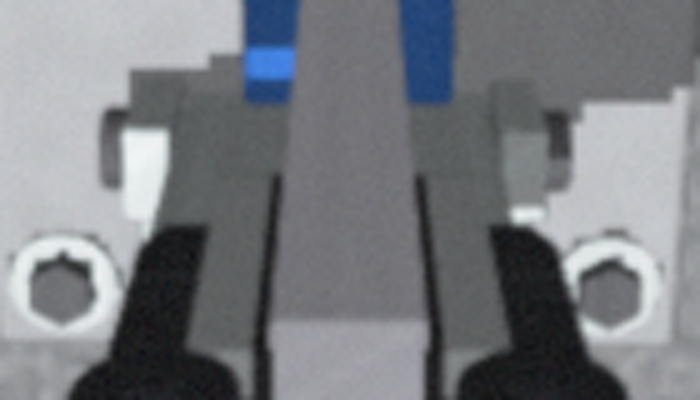

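```bash
python3 - <<'E'
from h import *
for t in('w3','w13'):
    im,d,P=cloud('wrist',t)
    p=P[212:242,217:290].reshape(-1,3); 
    lo=(26,58) if t=='w13' else (40,66)
    p=p[(p[:,2]>lo[0])&(p[:,2]<lo[1])&(p[:,1]>45)&(p[:,1]<89)&(p[:,0]>570)&(p[:,0]<593)]
    for _ in range(3):
        A=np.c_[p[:,2]-42,p[:,1]-67,np.ones(len(p))]; c=np.linalg.lstsq(A,p[:,0],rcond=None)[0]; r=p[:,0]-A@c; p=p[abs(r)<1.5]
    print(t,len(p),c,'lean deg',np.degrees(-c[0]),'z range',p[:,2].min(),p[:,2].max())
    # blade front face slope
    q=P[190:255,250:258].reshape(-1,3); z0=40 if t=='w13' else 90
    q=q[(q[:,2]>z0)&(q[:,2]<z0+70)]; 
    c=np.polyfit(q[:,2],q[:,0],1); r=q[:,0]-np.polyval(c,q[:,2]); q=q[abs(r)<2]; print('blade dx/dz deg',np.degrees(np.polyfit(q[:,2],q[:,0],1)[0]))
E
```

```text
w3 23 [-1.47877548e-01 -8.94087131e-02  5.84189488e+02] lean deg 8.472759382950095 z range 40.691003048584946 65.13055350628953
blade dx/dz deg 0.15467646935224588
w13 600 [ 2.74433247e-03 -2.76282387e-04  5.89098857e+02] lean deg -0.15723866825819596 z range 26.073270630122664 57.904441975529075
blade dx/dz deg 0.16779322657007106
```

```bash
python3 -m creep '[[[0,0,0],[0,0,0],-1],[[0,0,0],[0,0,0],-1],[[0,0,0],[0,0,0],-1],[[0,0,0],[0,0,0],-1],[[0,0,0],[0,0,0],-1],[[0,0,0],[0,0,0],-1]]'
python3 tilt.py w14; python3 - <<'E'
from h import *
snap('top','t14')
a=np.load('pics/top0.npz')['im'];b=np.load('pics/t14.npz')['im']
print([np.abs(a[s].astype(int)-b[s]).mean().round(1) for s in (np.s_[158:182,320:360],np.s_[120:148,228:252],np.s_[232:252,152:175],np.s_[120:145,390:418],np.s_[110:128,332:356])])
E
```

```text
clock: 13.12
position: [578.0, 67.4, 92.9]
ee_rot: [0.504, 0.507, -0.497, -0.492]
contact_force: [-10.1, 2.4, 9.6]
gripper_width: 11.5
F [-9.8  1.   9.4] T [ 0.34  3.35 -0.02] [578.   67.4  93. ]
w14 slopes deg [-0.24381314 -0.05379026] z 24.799628067229598 x [500.72912187 583.2836387 ]
tool y [ 1.30363856 -0.04001852]
[np.float64(4.0), np.float64(16.9), np.float64(30.7), np.float64(3.9), np.float64(3.5)]
```

View pics/t14.png

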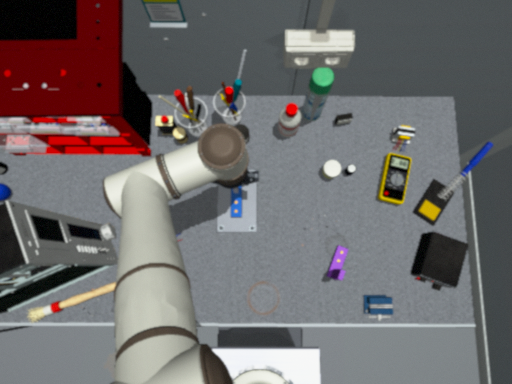

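```bash
python3 -c "
from bench import arm
print(arm.job_done()); s=arm.read_state(); print(s['clock'],s['position'],s['contact_force'],s['gripper_width'])"
```

```text
the job is handed in; nothing more can be done
None
the job is handed in; nothing more can be done
```

The blue-footed square is standing in the corner between plate and bar, still gripped and pressed lightly against both. It holds the bar upright. I handed the job in at about 13 s.

**Slip on the way:** on the first slide along the plate I was pressing too hard. The foot dragged and the square tipped about 8° in the jaws. I righted it by drawing it back while pressed down, then carried it about 2 mm clear of the plate, pushed the bar upright, and lowered it onto the plate.

**Last checks:**
- **Bar:** its face is at x ≈ 589 mm over its visible height, with a lean of about −0.16°. It leaned about 8.5° before.
- **Square:** the slope of the foot reads about −0.25°, against −0.15 to −0.2° when I knew it was flat, so flat within measurement noise. The heel is at about x = 588.5 mm, against a corner estimate of 588.7 mm. It is under 1 mm from the middle of the bar's width and its yaw is within about 0.3°.
- **Forces:** about 10 N against the bar and about 12 N against the plate once the square's weight is allowed for. Commanding another 1 mm of push gave no movement, so the square is firmly seated. The jaw opening was 11.5 mm, so the grip held.
- **Small parts:** the grease pot and capacitor look unchanged in the top view. The arm partly hides the reel and fully hides the motor, so I could not compare those two by picture, but nothing was moved close to them.

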